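Lock the last sorting cup into its stand

TASK

Put away the last clip-sorting cup: pull the knob of the stand fully out until it clicks, so that its tongue uncovers the stack of cups, and nest the flared steel cup that stands loose on the desk upright into the top of the stack, lowering it in rather than dropping it. Then push the knob fully home, so that the tongue locks the three cups in, and leave the other things on the desk where they are.

Things in the scene. Friction and masses are not known exactly. Their poses are not given: they have to be found in the camera images.
- stand: Grey stand fixed to the desk. Origin on the stack's axis at desk level; z up, x from the knob's side to the stack (within 0.5 rad of world +x). Base plate 10 mm thick, x -100 to 55, y +-50 mm. Block carrying the bolt: x -92 to -50, y +-28, top at 118 mm; on it a small pin that rises 3 mm as the bolt passes its detents: leave it free.
- stand_seat (a point): Seat point: on the stack's axis on top of the base plate, 10 mm above the desk; axes as the stand's. Around it is a collar (50 mm outside, 39 mm inside, 6 mm high) that holds the lowest cup's foot.
- bolt (a joint): Bolt travel in m: 0 fully home (tongue over the stack), 0.045 fully out; grows along the stand's -x (knob away from the stack). A sprung detent clicks at each end: breaking out of either end takes about 8 N (plus 1 N at 0.1 m/s), the middle slides freely against 1 N, then a ridge 16 to 8 mm before the other end takes up to 8 N, past which it snaps to the stop and stays.
- knob (a point): Centre of the bolt's black knob, moves with it: cylinder 28 mm in diameter, 18 mm long, axis along the stand's x, 97 mm above the desk, 122 mm from the stack's axis along the stand's -x when home, 167 mm when out. Behind it a 10 mm rod, 21 mm free when home. Free all round: pinch from above, fingers closing along the stand's y, or push its outer end face, 9 mm from the centre.
- tongue_tip (a point): Middle of the lower edge of the end of the flat steel tongue (26 mm wide, 94 to 100 mm above the desk). On the stand's x axis it lies at +4 mm when home and -41 mm when out, 10 mm clear of the cups' rims (radius 31 mm). With three cups nested the top rim is at 89 mm.
- cup: Loose upright flared steel cup, same as those in the stand, 75 to 155 g, 50 mm high. Foot 28 mm across, flaring to 52 mm at height 36; above it an upright lip 62 mm across, 14 mm high: grip this across the diameter, fingertips no lower than the lip, for nested lips nearly touch. Wall 2 mm, mouth 58 mm, inner floor 14.5 mm above the underside. Origin: centre of the underside, z up.
- cup_top: Upper of the two cups already in the stand, same shape, underside 24.5 mm and rim 74.5 mm above the desk. The loose cup nests in it with about 2.5 mm radial play, its foot on the inner floor, its underside then 14.5 mm above this one's (39 mm above the desk). Origin: centre of the underside.
- cup_low: Lowest cup of the stack, same shape, standing on the base plate. Origin: centre of its underside.
- beaker: Bystander: straight-sided plain steel beaker, 58 mm diameter, 78 mm high. Origin at the centre of its underside.
- dish: Bystander: shallow wide steel dish, 80 mm across the rim, 26 mm high. Origin at the centre of its underside.
- brush: Bystander: a hand brush with wooden handle lying flat on the table beyond the stand.
- glue: Bystander: white closed bottle, 48 mm diameter, 110 mm high, standing. Origin at the centre of its underside.
- folder: Bystander: white bone folder, a flat strip 150 x 22 x 6 mm lying on the table. Origin at the centre of its underside.
- remover: Bystander: small staple remover, 60 x 22 x 24 mm, black on steel, lying on the table. Origin at the centre of its underside.
Things that resemble listed ones, but are neither listed nor needed, are in the scene too. What is shaped like the stand but red is not meant.

How it is judged:
On the way, in this order (a step that is already met when the one before it is completed fails the run):
1. the knob is pulled fully out (value of joint bolt above 0.041 m), for 0.2 s.
2. the loose cup is nested upright in the stack and let go (horizontal distance between cup and cup_top below 0.005 m and z of cup in the frame of cup_top between 0.0125 and 0.0165 m and angle between cup's own z axis and vertical below 0.07 rad and contact force between the fingers and cup below 0.05 N and linear speed of cup below 0.02 m/s), for 0.2 s.
At the end, for the whole second after the job is handed in: Knob home (within 4 mm). Loose cup released, at rest, upright (0.07 rad) in the top cup: axes within 5 mm, underside 12.5 to 16.5 mm above that cup's. All three cups upright in the stand: lowest within 9 mm, top one within 12 mm of the seat point and its underside below 43 mm (all of step 2 and value of joint bolt below 0.004 m and horizontal distance between cup and stand_seat below 0.012 m and horizontal distance between cup_low and stand_seat below 0.009 m and z of cup in the frame of stand below 0.043 m and angle between each of cup_low, cup_top's own z axis and vertical below 0.07 rad); the robot touches nothing.
It fails at once if the cup is dropped into the stack (it falls free of the fingers faster than 0.5 m/s over the stand) (horizontal distance between cup and stand_seat below 0.05 m and linear speed of cup above 0.5 m/s and contact force between the fingers and cup below 0.05 N).
It fails at once if one of the other things on the desk is moved by more than 25 mm (distance of any of beaker, dish, brush, glue, folder, remover from where it was at the start of the episode above 0.025 m).
It also fails if it takes over 58 s, if anything falls off the work surface, if the arm or the gripper's body presses on something with over 40 N, if the wrist force passes 120 N, or if a joint passes its speed limit or range.

ROBOT

A 7-joint arm with a two-finger parallel gripper is mounted at the origin on the work surface. World frame = base frame: x ahead of the robot, y to its left, z up, the work surface at z = 0. Lengths are in m, angles in rad, forces in N, time in s.
With the tool pointing down it reaches from about 0.4 to 0.85 m from the base axis. Payload 10.4 kg.
Tool frame: the origin (TCP) lies between the finger pads; the fingertips stand 14 mm ahead of it and the grasp point (between the pads) lies 5 mm behind it; z points along the fingers, y is the direction in which the jaws open and shut (so a half turn about z gives the same grasp; the last joint's range is limited). The gripper opens to 87 mm and grips with 3 to 60 N. Pads are 19 mm wide; open, the fingers measure 117 mm over their backs; the gripper's body (75 mm by 190 mm) begins 51 mm behind the grasp point.
Start: joints at [-1.231, 0.332, -0.065, 1.46, 0.022, 1.35, -0.088], TCP at [0.222, 0.584, 0.237] pointing down, gripper open.
Joint ranges: [-2.6, 2.6], [-0.5, 2.12], [-1.47, 1.34], [0.16, 2.42], [-1.27, 4.41], [0.06, 2.06], [-2.6, 2.6]. Speed limits (rad/s): [2.22, 2.22, 2.79, 2.79, 3.14, 3.14, 3.14].

INTERFACE

Orientations are given as a unit quaternion [x, y, z, w].
In Python, from bench import readout, camera, calibration, order gives the robot as it stands.
- The arm moves only by the tool apply_moves, never from a script. Its argument "deltas" is a list of rows, each an object with "translation": the shift along the world's x, y, z in m, a list of three; "turn": the turn, a rotation vector about the world's x, y, z in rad, a list of three; "hand": the finger opening in m, from 0 to 0.087. A call has 1 to 5 rows; each row shifts and turns the pose as measured when the row begins; what a row does not reach is not made up. A row lasts 1/10 s, in which the tool goes at most 50 mm and 8.59 degrees, less where a joint would pass 70% of its speed; a pose out of reach is approached as far as the arm can. A call with a gripper value outside its range is refused whole. The fingers move at their own pace and stop on an object; "newtons" is the grip in N (left out, the last holds). Time passes only in rows, so rows that do not move let the fingers close. It gives the time, the measured TCP pose, the force and the opening at its end, in the units of the state.
- readout.read_state(): the state, without advancing time (a new reading comes with each control period).
- camera(name): name is "scene" or "top"; returns the picture (480x640x3 uint8, red, green, blue); there is no depth.
- calibration(name): a dict with "fx", "fy", "cx", "cy" (pixels), "extrinsics" (4x4, takes a point from world to camera coordinates). Camera axes: x right, y down, z forward; pixel columns grow to the right and rows downward; lengths in m; the calibration is good to about 2 mm. A picture is of the moment at which its call begins. calibration takes no time and is no camera call.
- order.close_job(): hands the job in, once; it reports no verdict.
The state is a dict: "time": time; "joint_positions": joint angles; "joint_vel": joint speeds; "joint_torque": joint torques, N m; "ee_pos": TCP position; "eef_rot": TCP orientation; "ft_force": force on the tool from outside, world axes, zero at the start; "torque": the same for the moment, N m; "width": finger opening in m.
Only numpy, scipy, OpenCV 4.12 (cv2) and the standard library are available. Lean on these libraries where they do the work, as an engineer would, in place of code of your own. Each camera call takes 0.05 s, during which the arm holds its last target. There are 200 camera calls.

## Working session

There is one attempt and no reset: what is moved stays moved. The work goes in short steps, Python scripts to look and compute and a tool call to move; the robot and the scene stay as the last step left them, time stands still between calls to the robot, and variables do not carry over. Pictures are saved under pics/ and viewed, about 8 in all and at most 12, crops included, and the job is handed in when it is done.

Besides the shell and the picture viewer there is one more tool, called after ">>>" by a JSON object that holds its "name" and its "arguments". apply_moves: Moves the arm, as the interface text tells. Its arguments: {"type":"object","properties":{"deltas":{"type":"array","items":{"type":"object","properties":{"translation":{"type":"array","items":{"type":"number"}},"turn":{"type":"array","items":{"type":"number"}},"hand":{"type":"number"}}}},"newtons":{"type":"number"}},"required":["deltas"]}

```bash
mkdir -p pics; cat > h.py <<'E'
import numpy as np, cv2
from bench import readout, camera, calibration, order
def grab(n,f):
    im=camera(n)[:,:,::-1].copy(); cv2.imwrite('pics/'+f,im); return im
def ray(n,u,v):
    c=calibration(n);T=np.array(c['extrinsics']);R=T[:3,:3];o=-R.T@T[:3,3]
    d=R.T@np.array([(u-c['cx'])/c['fx'],(v-c['cy'])/c['fy'],1]);return o,d
def onz(n,u,v,z):
    o,d=ray(n,u,v);return o+d*(z-o[2])/d[2]
def proj(n,p):
    c=calibration(n);T=np.array(c['extrinsics']);q=T[:3,:3]@np.array(p)+T[:3,3]
    return np.array([c['fx']*q[0]/q[2]+c['cx'],c['fy']*q[1]/q[2]+c['cy']])
E
python3 - <<'E'
from h import *
a=grab('scene','s0.png');b=grab('top','t0.png')
for n in('scene','top'):
    print(n,ray(n,320,240),calibration(n)['fx'])
print(readout.read_state())
E
```

```text
scene (array([ 1.18962353, -0.33502964,  0.56835023]), array([-0.73867089,  0.39792743, -0.54415816])) 441.8295397426118
top (array([ 3.36446167e-01, -8.60295236e-04,  1.28717637e+00]), array([ 0.16235992,  0.00102666, -0.98675876])) 621.7090266541724
{'time': 0.1, 'joint_positions': array([-1.23055901,  0.33281373, -0.06470181,  1.46087049,  0.02161966,
        1.34989579, -0.08845652]), 'joint_vel': array([-0.00087283, -0.00357873, -0.00053613, -0.00174872,  0.00017283,
       -0.00199237,  0.00074155]), 'joint_torque': array([ 2.95668666e-03, -6.24538422e+01,  2.54497753e-02, -3.90721714e+01,
       -6.14412571e-02,  3.64041841e-02,  4.83670090e-05]), 'ee_pos': array([0.22171959, 0.58399345, 0.23582406]), 'eef_rot': array([ 1.80391159e-01,  9.83594740e-01, -6.40849019e-04, -7.83234080e-05]), 'ft_force': array([ 0.43472675, -0.57234708,  1.18158435]), 'torque': array([-0.01620997, -0.05625501, -0.00242784]), 'width': 0.0869761906869467}
```

View pics/s0.png

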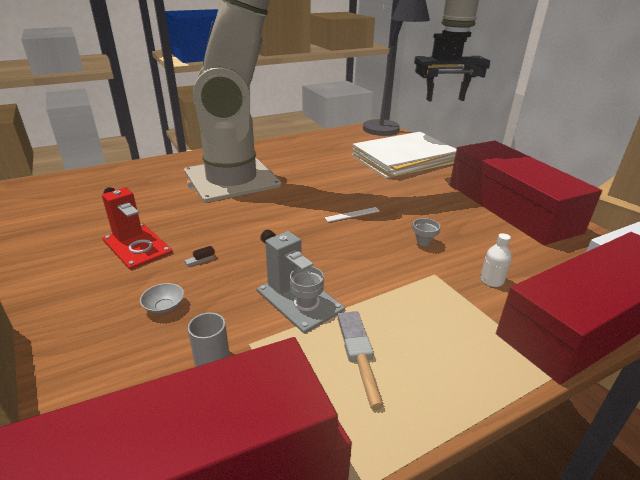

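View pics/t0.png

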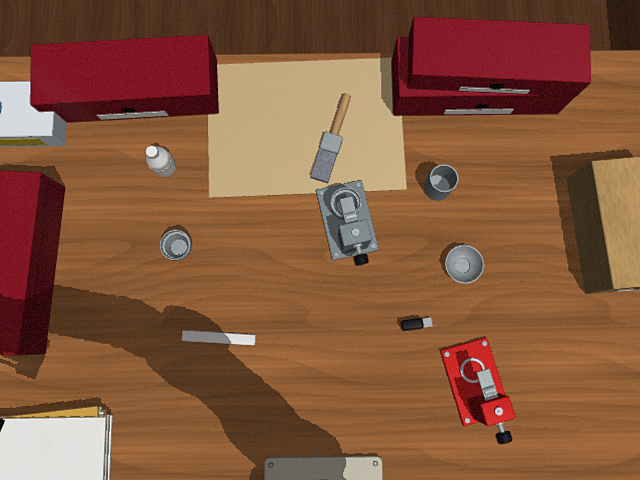

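Scene shows the grey stand at scene (300,285)/top (347,220) with black knob at top (361,258). The loose flared cup is at scene (426,232)/top (176,244).
Could be taken for the cup: beaker top (440,181) (tall, straight), dish top (464,264) (wide, shallow), stack cups top (345,203). Could be taken for the stand: the red one at top (480,390). I choose the cup at (176,244) and the grey stand.

```bash
python3 - <<'E'
from h import *
b=cv2.imread('pics/t0.png');hsv=cv2.cvtColor(b,cv2.COLOR_BGR2HSV)
m=((hsv[:,:,1]<70)).astype('uint8')*255
def comp(x0,x1,y0,y1,mm):
    z=np.zeros_like(mm);z[y0:y1,x0:x1]=mm[y0:y1,x0:x1]
    cs,_=cv2.findContours(z,cv2.RETR_EXTERNAL,cv2.CHAIN_APPROX_NONE);return max(cs,key=cv2.contourArea)
c=comp(150,205,220,270,m);print('cup',cv2.minEnclosingCircle(c),cv2.fitEllipse(c))
(u,v),r=cv2.minEnclosingCircle(c);print(onz('top',u,v,.05),[np.linalg.norm(onz('top',u+r,v,.05)-onz('top',u-r,v,.05))])
s=comp(305,390,175,264,m);R=cv2.minAreaRect(s);print('stand',R)
P=np.array([onz('top',*p,.01) for p in cv2.boxPoints(R)]);print(P)
k=comp(350,375,250,270,((hsv[:,:,2]<45)*255).astype('uint8'));M=cv2.minAreaRect(k);print('knob',M,onz('top',*M[0],.097))
big=np.hstack([cv2.resize(b[170:275,300:400],None,fx=4,fy=4,interpolation=2),cv2.resize(b[215:275,145:210],None,fx=5,fy=5,interpolation=2)[:300].copy() if 0 else cv2.copyMakeBorder(cv2.resize(b[215:275,145:210],None,fx=5,fy=5,interpolation=2),0,120,0,0,0)])
cv2.imwrite('pics/c0.png',big);print(big.shape)
E
```

```text
cup ((175.39999389648438, 244.60000610351562), 15.815289497375488) ((175.33291625976562, 244.63858032226562), (30.461313247680664, 30.948135375976562), 107.31493377685547)
[0.53411914 0.29155212 0.05      ] [np.float64(0.06361882070883927)]
stand ((347.9229431152344, 223.54751586914062), (81.42347717285156, 47.81196212768555), 76.75948333740234)
[[ 0.65495895  0.00908582  0.01      ]
 [ 0.67762953 -0.0897075   0.01      ]
 [ 0.50790902 -0.12451769  0.01      ]
 [ 0.48625952 -0.02771534  0.01      ]]
knob ((360.5270080566406, 259.16217041015625), (9.699540138244629, 13.1519193649292), 80.53767395019531) [ 0.49385272 -0.07741724  0.097     ]
(420, 725, 3)
```

View pics/c0.png

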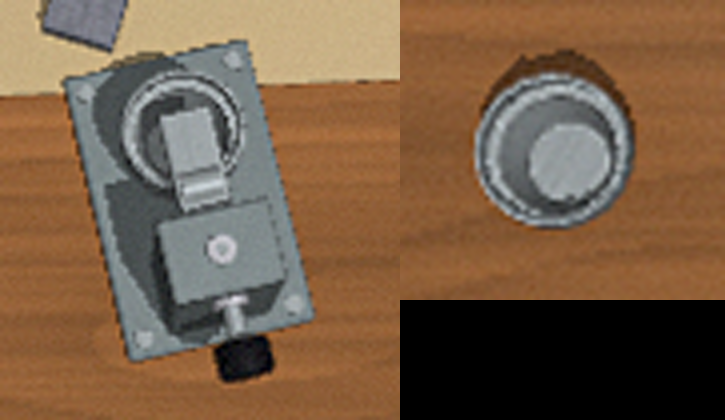

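The crop shows the grey stand: corners at about top (316,190), (361,180), (379,249), (333,260), stack rim centred at (346,202.6), knob at (360.5,259). The right half confirms the loose flared cup with its narrow foot.

```bash
python3 - <<'E'
from h import *
C=np.array([onz('top',*p,.01) for p in [(316.25,189.5),(361.25,180),(378.75,248.75),(332.5,260)]])
print(C)
print('len',np.linalg.norm(C[0]-C[3]),np.linalg.norm(C[1]-C[2]),'wid',np.linalg.norm(C[0]-C[1]),np.linalg.norm(C[2]-C[3]))
x=(C[0]+C[1]-C[2]-C[3])/2;a=np.arctan2(x[1],x[0]);e=np.array([np.cos(a),np.sin(a),0]);n=np.array([-e[1],e[0],0])
o=C.mean(0)+e*.0225;print('yaw',a,'wid yaw',[np.arctan2(*(C[i]-C[j])[[1,0]])-np.pi/2 for i,j in((0,1),(3,2))],'origin',o)
print('rim',onz('top',345.9,202.6,.0745))
k=onz('top',360.5,259.2,.097);print('knob',k,'pred',o-e*.122, 'rel',(k-o)@e,(k-o)@n)
# triangulate knob and rim w/ scene
s=cv2.imread('pics/s0.png')
g=s[225:340,250:350];cv2.imwrite('pics/c1.png',np.hstack([cv2.resize(g,None,fx=4,fy=4,interpolation=2),cv2.copyMakeBorder(cv2.resize(s[210:255,400:450],None,fx=6,fy=6,interpolation=2),0,190,0,0,0)]))
for q in[o-e*.122+[0,0,.087]]: print('knob pred scene',proj('scene',q))
print('rim pred scene',proj('scene',o+[0,0,.0645]),proj('top',o+[0,0,.0645]))
print('cup pred scene',proj('scene',[.5341,.2916,.05]))
E
```

```text
[[ 0.65470494  0.00714203  0.01      ]
 [ 0.6742478  -0.08832021  0.01      ]
 [ 0.52670527 -0.12136363  0.01      ]
 [ 0.50431202 -0.0249313   0.01      ]]
len 0.15377493121148916 0.15119744026876022 wid 0.09744209173345104 0.09899824619250035
yaw 0.2151762882623753 wid yaw [np.float64(0.20192815748123372), np.float64(0.22817321466277996)] origin [ 0.61197363 -0.05206408  0.01      ]
rim [ 0.61105368 -0.05219314  0.0745    ]
knob [ 0.49377974 -0.07736345  0.097     ] pred [ 0.4927871  -0.07811348  0.01      ] rel -0.12087010184344717 0.0005207832713350592
knob pred scene [267.33916415 236.61303833]
rim pred scene [305.72198511 275.05840349] [345.82692268 202.15095011]
cup pred scene [425.25409601 224.26528342]
```

View pics/c1.png

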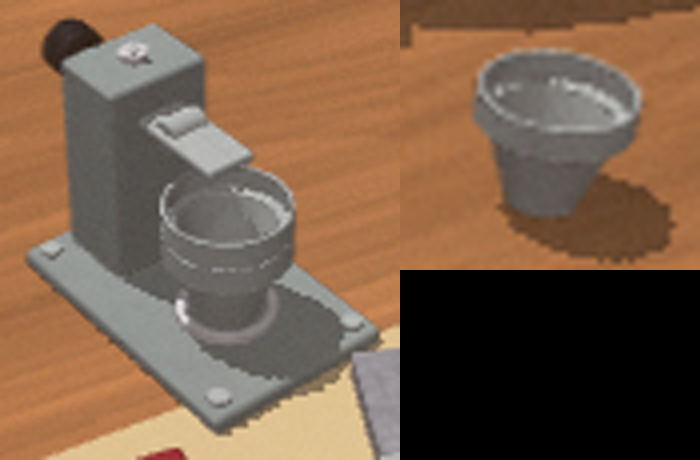

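Everything checks out (plate 154x98 mm, stack rim centre within 1 mm of the origin from the plate, knob at -121 mm). Stand: origin (0.612,-0.052), yaw 0.215. Cup: (0.534,0.2915). Going above the knob now, jaws turned along the stand's y (turn -2.565).

>>> {"name": "apply_moves", "arguments": {"deltas": [{"translation": [0.018,-0.044,0.002],"turn": [0,0,-0.149],"hand": 0.087},{"translation": [0.018,-0.044,0.002],"turn": [0,0,-0.149],"hand": 0.087},{"translation": [0.018,-0.044,0.002],"turn": [0,0,-0.149],"hand": 0.087},{"translation": [0.018,-0.044,0.002],"turn": [0,0,-0.149],"hand": 0.087},{"translation": [0.018,-0.044,0.002],"turn": [0,0,-0.149],"hand": 0.087}]}}

```text
time: 0.6
ee_pos: [0.308, 0.3602, 0.2413]
eef_rot: [0.527, 0.85, -0.003, -0.003]
ft_force: [0.8, -0.9, 0.0]
width: 0.0872
```

>>> {"name": "apply_moves", "arguments": {"deltas": [{"translation": [0.018,-0.044,0.002],"turn": [0,0,-0.149],"hand": 0.087},{"translation": [0.018,-0.044,0.002],"turn": [0,0,-0.149],"hand": 0.087},{"translation": [0.018,-0.044,0.002],"turn": [0,0,-0.149],"hand": 0.087},{"translation": [0.018,-0.044,0.002],"turn": [0,0,-0.149],"hand": 0.087},{"translation": [0.018,-0.044,0.002],"turn": [0,0,-0.149],"hand": 0.087}]}}

```text
time: 1.1
ee_pos: [0.3989, 0.1299, 0.2508]
eef_rot: [0.802, 0.598, -0.001, -0.004]
ft_force: [1.7, 0.6, -0.4]
width: 0.0872
```

>>> {"name": "apply_moves", "arguments": {"deltas": [{"translation": [0.018,-0.044,0],"turn": [0,0,-0.149],"hand": 0.087},{"translation": [0.018,-0.044,0],"turn": [0,0,-0.149],"hand": 0.087},{"translation": [0.018,-0.044,0],"turn": [0,0,-0.149],"hand": 0.087},{"translation": [0.018,-0.044,0],"turn": [0,0,-0.149],"hand": 0.087},{"translation": [0.018,-0.044,0],"turn": [0,0,-0.149],"hand": 0.087}]}}

```text
time: 1.6
ee_pos: [0.4898, -0.1003, 0.2512]
eef_rot: [0.965, 0.263, 0.002, -0.005]
ft_force: [1.7, 0.7, -0.1]
width: 0.0871
```

```bash
cat > st.py <<'E'
from h import *
from scipy.spatial.transform import Rotation as Ro
import sys
s=readout.read_state();R=Ro.from_quat(s['eef_rot']).as_matrix()
print('t',s['time'],'pos',s['ee_pos'].round(4),'y ang',np.arctan2(R[1,1],R[0,1]).round(4),'z',R[:,2].round(4),'F',s['ft_force'].round(2),'w',s['width'].round(4),'q',s['joint_positions'].round(2))
E
python3 st.py
```

```text
Traceback (most recent call last):
  File "st.py", line 5, in <module>
    print('t',s['time'],'pos',s['ee_pos'].round(4),'y ang',np.arctan2(R[1,1],R[0,1]).round(4),'z',R[:,2].round(4),'F',s['ft_force'].round(2),'w',s['width'].round(4),'q',s['joint_positions'].round(2))
                                                                                                                                                 ^^^^^^^^^^^^^^^^
AttributeError: 'float' object has no attribute 'round'
```

>>> {"name": "apply_moves", "arguments": {"deltas": [{"translation": [0.002,0.011,-0.025],"turn": [0,0,-0.14],"hand": 0.087},{"translation": [0.002,0.012,-0.025],"turn": [0,0,-0.14],"hand": 0.087},{"translation": [0,0,0],"turn": [0,0,-0.037],"hand": 0.087},{"translation": [0,0,0],"turn": [0,0,0],"hand": 0.087}]}}

```text
time: 2.0
ee_pos: [0.4942, -0.0861, 0.1991]
eef_rot: [0.996, 0.094, 0.002, -0.002]
ft_force: [0.8, 0.1, 0.4]
width: 0.0869
```

```bash
sed -i "s/s\['width'\].round(4)/round(s['width'],4)/" st.py; python3 st.py; python3 - <<'E'
from h import *
t=grab('top','t1.png');s=grab('scene','s1.png')
cv2.imwrite('pics/c2.png',np.hstack([cv2.resize(t[170:300,300:420],(384,416)),cv2.resize(s[150:290,200:330],(386,416))]))
E
```

```text
t 2.0 pos [ 0.4942 -0.0861  0.1991] y ang -1.3816 z [ 0.0033  0.0045 -1.    ] F [0.77 0.05 0.37] w 0.0869 q [-0.54  0.08  0.66  1.86 -0.06  1.21 -1.24]
```

View pics/c2.png

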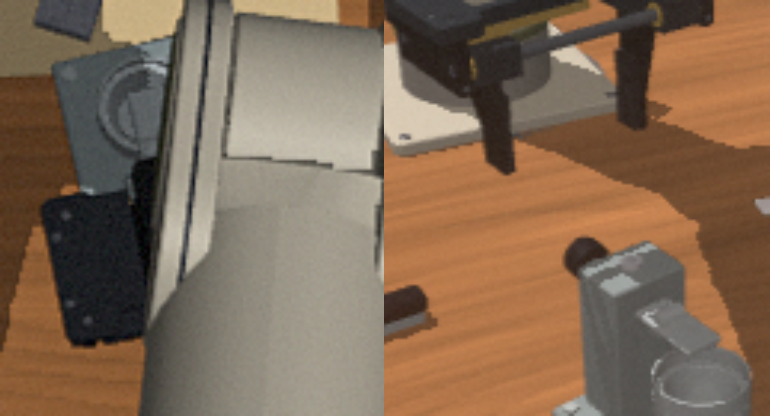

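The gripper is above the knob (scene crop: fingers at (500,150) and (630,110), knob at (585,257)) and straddles it. I'll shift +8 mm in y and go down.

>>> {"name": "apply_moves", "arguments": {"deltas": [{"translation": [-0.001,0.0085,-0.02],"turn": [0,0,0.026],"hand": 0.087},{"translation": [0,0,-0.035],"turn": [0,0,0],"hand": 0.087},{"translation": [0,0,-0.035],"turn": [0,0,0],"hand": 0.087},{"translation": [0,0,-0.017],"turn": [0,0,0],"hand": 0.087},{"translation": [0,0,0],"turn": [0,0,0],"hand": 0.06}]}}

```text
time: 2.6
ee_pos: [0.4954, -0.0766, 0.0925]
eef_rot: [0.994, 0.114, 0.006, -0.003]
ft_force: [0.3, -0.7, 1.1]
width: 0.0841
```

```bash
python3 st.py
```

```text
t 2.6 pos [ 0.4954 -0.0766  0.0925] y ang -1.343 z [ 0.0112  0.0069 -0.9999] F [ 0.26 -0.67  1.07] w 0.0841 q [-0.51  0.21  0.64  1.99 -0.16  0.98 -1.13]
```

>>> {"name": "apply_moves", "arguments": {"deltas": [{"translation": [-0.002,-0.001,0],"turn": [0,0,-0.013],"hand": 0.05},{"translation": [0,0,0],"turn": [0,0,0],"hand": 0.02},{"translation": [0,0,0],"turn": [0,0,0],"hand": 0.0},{"translation": [0,0,0],"turn": [0,0,0],"hand": 0.0},{"translation": [0,0,0],"turn": [0,0,0],"hand": 0.0}], "newtons": 40}}

```text
time: 3.1
ee_pos: [0.4959, -0.0778, 0.097]
eef_rot: [0.994, 0.108, 0.009, -0.003]
ft_force: [0.1, 0.4, -0.8]
width: 0.047
```

```bash
python3 st.py
```

```text
t 3.1 pos [ 0.4959 -0.0778  0.097 ] y ang -1.3553 z [ 0.0176  0.008  -0.9998] F [ 0.12  0.36 -0.76] w 0.047 q [-0.51  0.2   0.64  1.99 -0.16  0.98 -1.15]
```

>>> {"name": "apply_moves", "arguments": {"deltas": [{"translation": [-0.002,0,-0.004],"turn": [-0.008,0.017,0],"hand": 0.0},{"translation": [0,0,-0.001],"turn": [0,0,0],"hand": 0.0},{"translation": [0,0,0],"turn": [0,0,0],"hand": 0.0},{"translation": [0,0,0],"turn": [0,0,0],"hand": 0.0}]}}

```text
time: 3.5
ee_pos: [0.4942, -0.0776, 0.0922]
eef_rot: [0.994, 0.108, -0.0, 0.0]
ft_force: [-1.5, 1.2, 2.8]
width: 0.0271
```

```bash
python3 st.py
```

```text
t 3.5 pos [ 0.4942 -0.0776  0.0922] y ang -1.3548 z [-1.e-04 -6.e-04 -1.e+00] F [-1.52  1.23  2.79] w 0.0271 q [-0.51  0.22  0.64  1.98 -0.16  0.99 -1.15]
```

Gripped (27 mm opening, against the 28 mm knob). Pulling along -stand x, (-0.977,-0.213).

>>> {"name": "apply_moves", "arguments": {"deltas": [{"translation": [-0.0098,-0.0021,0],"turn": [0,0,0],"hand": 0.0},{"translation": [-0.0098,-0.0021,0],"turn": [0,0,0],"hand": 0.0},{"translation": [-0.0098,-0.0021,0],"turn": [0,0,0],"hand": 0.0},{"translation": [-0.0098,-0.0021,0],"turn": [0,0,0],"hand": 0.0},{"translation": [-0.0098,-0.0021,0],"turn": [0,0,0],"hand": 0.0}]}}

```text
time: 4.0
ee_pos: [0.4493, -0.0875, 0.0929]
eef_rot: [0.994, 0.109, 0.007, 0.002]
ft_force: [45.8, 7.1, -35.6]
width: 0.0271
```

```bash
python3 st.py
```

```text
t 4.0 pos [ 0.4493 -0.0875  0.0929] y ang -1.3533 z [ 0.0146 -0.0017 -0.9999] F [ 45.8    7.14 -35.57] w 0.0271 q [-0.53  0.09  0.66  2.09 -0.07  0.96 -1.19]
```

>>> {"name": "apply_moves", "arguments": {"deltas": [{"translation": [0,0,0],"turn": [0,0,0],"hand": 0.0},{"translation": [0,0,0],"turn": [0,0.01,0],"hand": 0.0},{"translation": [0,0,0],"turn": [0,0,0],"hand": 0.087},{"translation": [0,0,0],"turn": [0,0,0],"hand": 0.087},{"translation": [0,0,0],"turn": [0,0,0],"hand": 0.087}]}}

```text
time: 4.5
ee_pos: [0.4476, -0.0876, 0.093]
eef_rot: [0.994, 0.109, 0.004, 0.001]
ft_force: [0.2, -0.7, -0.0]
width: 0.0436
```

```bash
python3 st.py
```

```text
t 4.5 pos [ 0.4476 -0.0876  0.093 ] y ang -1.353 z [ 8.3e-03 -4.0e-04 -1.0e+00] F [ 0.21 -0.66 -0.01] w 0.0436 q [-0.53  0.1   0.66  2.09 -0.07  0.97 -1.19]
```

>>> {"name": "apply_moves", "arguments": {"deltas": [{"translation": [0,0,0],"turn": [0,0,0],"hand": 0.087},{"translation": [0,0,0],"turn": [0,0,0],"hand": 0.087},{"translation": [0,0,0.03],"turn": [0,0,0],"hand": 0.087},{"translation": [0,0,0.045],"turn": [0,0,0],"hand": 0.087},{"translation": [0,0,0.02],"turn": [0,0,0],"hand": 0.087}]}}

```text
time: 5.0
ee_pos: [0.4439, -0.0882, 0.1881]
eef_rot: [0.994, 0.108, 0.0, 0.001]
ft_force: [0.6, -0.2, 0.5]
width: 0.0822
```

>>> {"name": "apply_moves", "arguments": {"deltas": [{"translation": [0.01,0.045,0],"turn": [0,0,0],"hand": 0.087},{"translation": [0.01,0.045,0],"turn": [0,0,0],"hand": 0.087},{"translation": [0.01,0.045,0],"turn": [0,0,0],"hand": 0.087},{"translation": [0.01,0.045,0],"turn": [0,0,0],"hand": 0.087}]}}

```text
time: 5.4
ee_pos: [0.4859, 0.0911, 0.1933]
eef_rot: [0.995, 0.101, 0.005, -0.0]
ft_force: [-0.1, -0.3, 0.7]
width: 0.0867
```

```bash
python3 - <<'E'
from h import *
t=grab('top','t2.png');s=grab('scene','s2.png')
cv2.imwrite('pics/c3.png',np.hstack([cv2.resize(t[170:300,300:420],(384,416)),cv2.resize(s[200:340,220:350],(386,416))]))
E
python3 st.py
```

```text
t 5.5 pos [0.4859 0.0962 0.1927] y ang -1.3582 z [ 0.0085  0.0015 -1.    ] F [-0.31 -0.93  0.78] w 0.0869 q [-0.74  0.06  0.47  1.89 -0.03  1.19 -1.62]
```

View pics/c3.png

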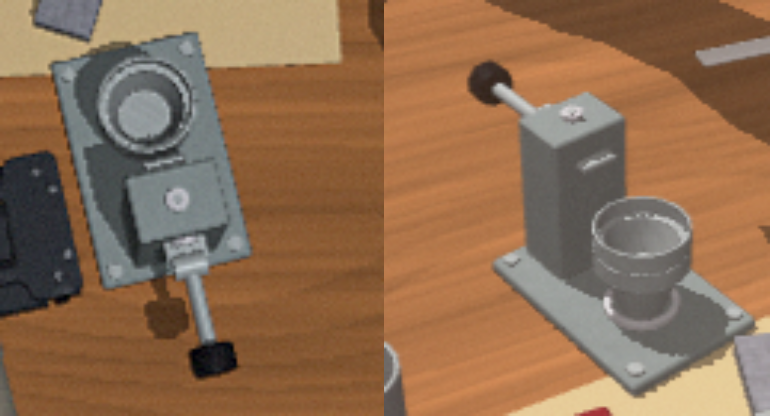

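The bolt is fully out and the stack uncovered (knob at crop (213,358), rim centred at crop (145,105)). I'll refine the stack rim from this clear view.

```bash
python3 - <<'E'
from h import *
t=cv2.imread('pics/t2.png');f=6
for im,(x0,x1,y0,y1),z in((t,(320,375,178,230),.0745),(cv2.imread('pics/t0.png'),(150,205,218,272),.05)):
    g=cv2.GaussianBlur(cv2.resize(cv2.cvtColor(im[y0:y1,x0:x1],cv2.COLOR_BGR2GRAY),None,fx=f,fy=f,interpolation=cv2.INTER_CUBIC),(0,0),3)
    h=cv2.HoughCircles(g,cv2.HOUGH_GRADIENT_ALT,1,3,param1=60,param2=.5,minRadius=75,maxRadius=105)
    for u,v,r in (h[0] if h is not None else []):
        U,V=(u+.5)/f-.5+x0,(v+.5)/f-.5+y0;p=onz('top',U,V,z);print(U,V,r/f,p.round(4),'rad',r/f*(1.287-z)/621.7)
E
```

```text
343.91666 201.41667 14.051721 [ 0.6135 -0.0483  0.0745] rad 0.027405035
344.08334 204.58333 15.922897 [ 0.607  -0.0485  0.0745] rad 0.031054387
345.58334 206.58333 15.915581 [ 0.6029 -0.0514  0.0745] rad 0.031040117
347.25 201.58333 13.571614 [ 0.6131 -0.0549  0.0745] rad 0.026468685
341.25 202.75 14.987811 [ 0.6109 -0.0429  0.0745] rad 0.02923069
337.58334 199.58333 15.950172 [ 0.6174 -0.0357  0.0745] rad 0.031107582
343.41666 205.58333 13.847888 [ 0.605  -0.0471  0.0745] rad 0.027007502
343.25 206.58333 16.083559 [ 0.603  -0.0468  0.0745] rad 0.031367723
350.08334 204.75 16.4262 [ 0.6066 -0.0605  0.0745] rad 0.03203598
347.08334 204.41667 13.592396 [ 0.6073 -0.0545  0.0745] rad 0.026509216
341.41666 198.75 13.959424 [ 0.619  -0.0434  0.0745] rad 0.02722503
343.58334 195.91667 15.876591 [ 0.6248 -0.0478  0.0745] rad 0.030964077
350.08334 204.75 14.059929 [ 0.6066 -0.0605  0.0745] rad 0.027421042
350.58334 208.08333 14.400493 [ 0.5997 -0.0613  0.0745] rad 0.028085243
337.08334 197.25 14.49092 [ 0.6222 -0.0348  0.0745] rad 0.028261606
175.41667 244.75 15.409619 [0.5338 0.2915 0.05  ] rad 0.030660605
175.25 242.91667 14.062167 [0.5376 0.2919 0.05  ] rad 0.027979573
174.41667 247.91667 14.032142 [0.5274 0.2933 0.05  ] rad 0.02791983
176.75 239.25 14.316039 [0.545  0.2891 0.05  ] rad 0.028484704
175.41667 247.08333 15.595825 [0.5291 0.2914 0.05  ] rad 0.031031102
172.41667 242.08333 15.742787 [0.5393 0.2977 0.05  ] rad 0.03132351
178.75 244.41667 13.994103 [0.5344 0.2848 0.05  ] rad 0.027844144
172.08333 246.25 15.655517 [0.5308 0.2981 0.05  ] rad 0.031149868
172.41667 247.75 14.065539 [0.5278 0.2974 0.05  ] rad 0.027986282
176.58333 238.25 15.497157 [0.5471 0.2895 0.05  ] rad 0.03083478
169.08333 245.08333 16.071688 [0.5333 0.3042 0.05  ] rad 0.03197793
172.41667 242.08333 13.306839 [0.5393 0.2977 0.05  ] rad 0.026476692
```

```bash
python3 - <<'E'
from h import *
t=cv2.imread('pics/t2.png')
x0,y0=322,180;g=cv2.resize(t[y0:y0+45,x0:x0+45],None,fx=12,fy=12,interpolation=2)
for i in range(0,45,5):
    cv2.putText(g,str(x0+i),(i*12,10),0,.35,(0,0,255));cv2.putText(g,str(y0+i),(0,i*12+10),0,.35,(0,0,255))
p=[proj('top',[.611+.031*np.cos(a),-.0515+.031*np.sin(a),.0745]) for a in np.linspace(0,6.283,73)]
cv2.polylines(g,[((np.array(p)+.5-[x0,y0])*12).astype(int)],True,(0,255,0),1)
cv2.imwrite('pics/c4.png',g)
E
```

```text
(no output)
```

View pics/c4.png

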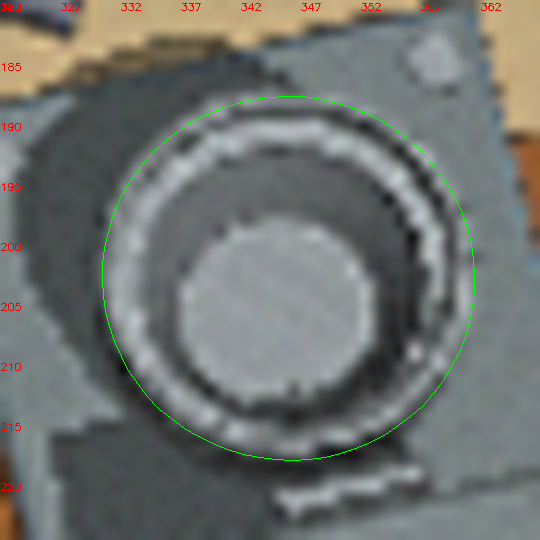

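The predicted 62 mm circle at (0.611,-0.0515) fits the stack's rim within about 1 mm. On to the cup.

>>> {"name": "apply_moves", "arguments": {"deltas": [{"translation": [0.012,0.048,0],"turn": [0,0,0],"hand": 0.087},{"translation": [0.012,0.048,0],"turn": [0,0,0],"hand": 0.087},{"translation": [0.012,0.048,-0.01],"turn": [0,0,0],"hand": 0.087},{"translation": [0.012,0.048,-0.03],"turn": [-0.002,0.008,0],"hand": 0.087},{"translation": [0,0,0],"turn": [0,0,0],"hand": 0.087}]}}

```text
time: 6.0
ee_pos: [0.5307, 0.2803, 0.1553]
eef_rot: [0.994, 0.105, -0.0, 0.0]
ft_force: [-0.3, 0.1, 0.1]
width: 0.0869
```

```bash
python3 st.py
```

```text
t 6.0 pos [0.5307 0.2803 0.1553] y ang -1.3596 z [-2.e-04 -3.e-04 -1.e+00] F [-0.27  0.14  0.12] w 0.0869 q [-0.86  0.34  0.37  1.65 -0.13  1.17 -1.82]
```

>>> {"name": "apply_moves", "arguments": {"deltas": [{"translation": [0.0033,0.0112,-0.02],"turn": [0,0,0.004],"hand": 0.087},{"translation": [0,0,-0.03],"turn": [0,0,0],"hand": 0.087},{"translation": [0,0,-0.01],"turn": [0,0,0],"hand": 0.087},{"translation": [0,0,0],"turn": [0,0,0],"hand": 0.087}]}}

```text
time: 6.4
ee_pos: [0.5342, 0.2916, 0.0926]
eef_rot: [0.994, 0.108, -0.001, 0.001]
ft_force: [0.6, -0.6, -0.0]
width: 0.0871
```

```bash
python3 st.py; python3 - <<'E'
from h import *
s=grab('scene','s3.png')
g=cv2.resize(s[130:260,360:500],None,fx=4,fy=4,interpolation=2);cv2.imwrite('pics/c5.png',g)
E
```

```text
t 6.4 pos [0.5342 0.2916 0.0926] y ang -1.3541 z [-0.0011 -0.003  -1.    ] F [ 0.63 -0.6  -0.02] w 0.0871 q [-0.86  0.43  0.35  1.68 -0.16  1.06 -1.81]
```

View pics/c5.png

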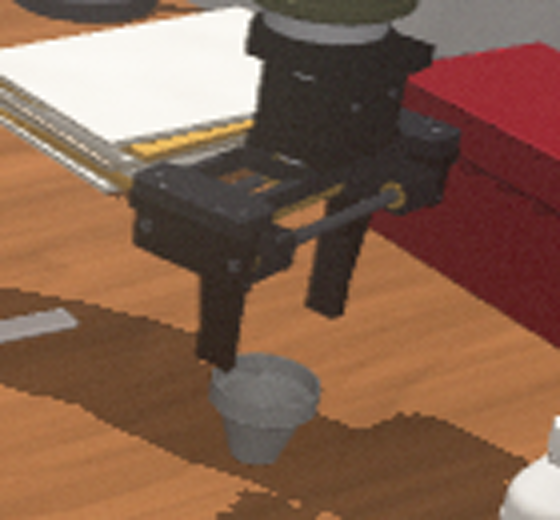

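The fingers (crop (218,360) and (325,310)) straddle the cup (crop (265,385)). Descending to a tip height of about 38.5 mm and closing.

>>> {"name": "apply_moves", "arguments": {"deltas": [{"translation": [0,0,-0.02],"turn": [-0.003,0,0],"hand": 0.087},{"translation": [0,0,-0.02],"turn": [0,0,0],"hand": 0.087},{"translation": [0,0,0],"turn": [0,0,0],"hand": 0.087}], "newtons": 20}}

```text
time: 6.75
ee_pos: [0.5373, 0.2913, 0.0577]
eef_rot: [0.994, 0.107, 0.002, 0.001]
ft_force: [-0.9, -0.2, -0.2]
width: 0.0865
```

```bash
python3 st.py
```

```text
t 6.75 pos [0.5373 0.2913 0.0577] y ang -1.3564 z [ 0.0052 -0.002  -1.    ] F [-0.88 -0.15 -0.17] w 0.0865 q [-0.85  0.47  0.34  1.71 -0.18  0.99 -1.8 ]
```

>>> {"name": "apply_moves", "arguments": {"deltas": [{"translation": [-0.003,0,-0.005],"turn": [0,0.005,0],"hand": 0.087},{"translation": [0,0,0],"turn": [0,0,0],"hand": 0.075},{"translation": [0,0,0],"turn": [0,0,0],"hand": 0.07}]}}

```text
time: 7.05
ee_pos: [0.5362, 0.2917, 0.0569]
eef_rot: [0.994, 0.106, 0.002, -0.0]
ft_force: [-0.3, -0.5, -0.4]
width: 0.0779
```

```bash
python3 st.py
```

```text
t 7.05 pos [0.5362 0.2917 0.0569] y ang -1.3575 z [ 0.0039  0.001  -1.    ] F [-0.34 -0.51 -0.43] w 0.0779 q [-0.85  0.47  0.34  1.71 -0.18  0.99 -1.8 ]
```

>>> {"name": "apply_moves", "arguments": {"deltas": [{"translation": [-0.002,0,-0.004],"turn": [0,0.003,0],"hand": 0.062},{"translation": [-0.0005,0,-0.001],"turn": [0,0,0],"hand": 0.05},{"translation": [0,0,0],"turn": [0,0,0],"hand": 0.05}]}}

```text
time: 7.35
ee_pos: [0.5342, 0.2922, 0.0532]
eef_rot: [0.994, 0.106, 0.001, -0.001]
ft_force: [0.8, -0.2, 0.3]
width: 0.0608
```

```bash
python3 st.py
```

```text
t 7.35 pos [0.5342 0.2922 0.0532] y ang -1.3575 z [ 0.0025  0.0025 -1.    ] F [ 0.79 -0.17  0.27] w 0.0608 q [-0.85  0.47  0.34  1.72 -0.18  0.98 -1.8 ]
```

Gripped (60.8 mm). Lifting.

>>> {"name": "apply_moves", "arguments": {"deltas": [{"translation": [0,0,0],"turn": [0,0,0],"hand": 0.05},{"translation": [0,0,0.015],"turn": [0,0,0],"hand": 0.05},{"translation": [0,0,0.03],"turn": [0,0,0],"hand": 0.05},{"translation": [0,0,0.04],"turn": [0,0,0],"hand": 0.05},{"translation": [0,0,0.04],"turn": [0,0,0],"hand": 0.05}]}}

```text
time: 7.85
ee_pos: [0.5304, 0.2897, 0.1788]
eef_rot: [0.994, 0.106, -0.003, 0.002]
ft_force: [1.0, 0.4, -0.7]
width: 0.0609
```

>>> {"name": "apply_moves", "arguments": {"deltas": [{"translation": [0.008,-0.035,0.01],"turn": [0,0,0],"hand": 0.05},{"translation": [0.008,-0.035,0],"turn": [0,0,0],"hand": 0.05},{"translation": [0.008,-0.035,0],"turn": [0,0,0],"hand": 0.05},{"translation": [0.008,-0.035,0],"turn": [0,0,0],"hand": 0.05},{"translation": [0.008,-0.035,0],"turn": [0,0,0],"hand": 0.05}]}}

```text
time: 8.35
ee_pos: [0.5725, 0.1169, 0.203]
eef_rot: [0.994, 0.112, 0.004, -0.003]
ft_force: [0.6, -0.3, -1.1]
width: 0.0606
```

```bash
python3 st.py
```

```text
t 8.35 pos [0.5725 0.1169 0.203 ] y ang -1.3471 z [ 0.0068  0.0065 -1.    ] F [ 0.65 -0.29 -1.14] w 0.0606 q [-0.67  0.27  0.46  1.65 -0.13  1.25 -1.52]
```

>>> {"name": "apply_moves", "arguments": {"deltas": [{"translation": [0.009,-0.038,-0.005],"turn": [0,0,0],"hand": 0.05},{"translation": [0.009,-0.038,-0.005],"turn": [0,0,0],"hand": 0.05},{"translation": [0.009,-0.038,-0.005],"turn": [0,0,0],"hand": 0.05},{"translation": [0.008,-0.03,-0.005],"turn": [-0.006,0.006,-0.008],"hand": 0.05},{"translation": [0,-0.008,0],"turn": [0,0,0],"hand": 0.05}]}}

```text
time: 8.85
ee_pos: [0.6086, -0.0468, 0.1895]
eef_rot: [0.995, 0.105, 0.003, 0.0]
ft_force: [0.6, -1.1, -0.8]
width: 0.061
```

```bash
python3 st.py
```

```text
t 8.85 pos [ 0.6086 -0.0468  0.1895] y ang -1.3612 z [ 6.7e-03  6.0e-04 -1.0e+00] F [ 0.56 -1.12 -0.8 ] w 0.061 q [-0.43  0.35  0.54  1.6  -0.19  1.24 -1.21]
```

>>> {"name": "apply_moves", "arguments": {"deltas": [{"translation": [0.0024,-0.0047,-0.012],"turn": [0,0.006,0.005],"hand": 0.05},{"translation": [0,0,-0.015],"turn": [0,0,0],"hand": 0.05},{"translation": [0,0,-0.007],"turn": [0,0,0],"hand": 0.05},{"translation": [0,0,0],"turn": [0,0,0],"hand": 0.05}]}}

```text
time: 9.25
ee_pos: [0.6108, -0.0495, 0.1538]
eef_rot: [0.994, 0.108, 0.0, -0.001]
ft_force: [-0.0, -0.9, -1.0]
width: 0.061
```

```bash
python3 st.py; python3 - <<'E'
from h import *
s=grab('scene','s4.png');x0,y0=255,170
g=cv2.resize(s[y0:y0+150,x0:x0+110],None,fx=4,fy=4,interpolation=2)
p0=readout.read_state()['ee_pos']
def circ(c,r,z,col):
    p=[proj('scene',[c[0]+r*np.cos(a),c[1]+r*np.sin(a),z]) for a in np.linspace(0,6.283,73)]
    cv2.polylines(g,[((np.array(p)+.5-[x0,y0])*4).astype(int)],True,col,1)
circ((.611,-.0515),.031,.0745,(0,255,0)); circ(p0,.031,p0[2]-.0032,(0,255,255)); circ(p0,.014,p0[2]-.0532,(0,0,255))
cv2.imwrite('pics/c6.png',g)
E
```

```text
t 9.25 pos [ 0.6108 -0.0495  0.1538] y ang -1.3543 z [ 4.0e-04  2.4e-03 -1.0e+00] F [-0.02 -0.9  -0.95] w 0.061 q [-0.41  0.39  0.53  1.63 -0.21  1.18 -1.19]
```

View pics/c6.png

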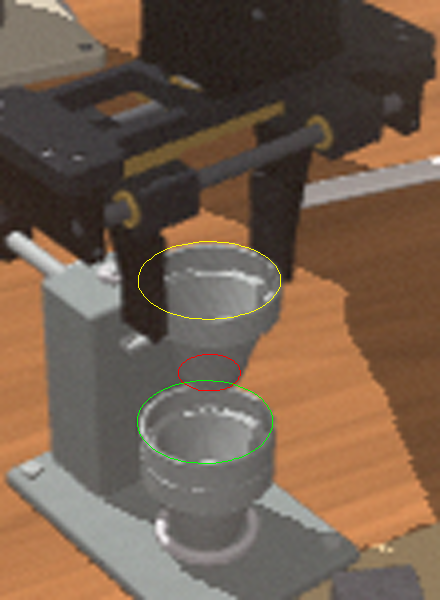

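The held cup (yellow = predicted rim) and the stack rim (green) both match their predictions with the same sub-2 mm offset. Correcting y by -2 mm and lowering.

>>> {"name": "apply_moves", "arguments": {"deltas": [{"translation": [0.0002,-0.002,-0.012],"turn": [0.002,0,0],"hand": 0.05},{"translation": [0,0,-0.012],"turn": [0,0,0],"hand": 0.05},{"translation": [0,0,-0.012],"turn": [0,0,0],"hand": 0.05},{"translation": [0,0,-0.003],"turn": [0,0,0],"hand": 0.05}]}}

```text
time: 9.7
ee_pos: [0.6114, -0.0491, 0.1124]
eef_rot: [0.994, 0.11, 0.001, -0.003]
ft_force: [-2.1, -0.2, -0.9]
width: 0.0607
```

```bash
python3 st.py
```

```text
t 9.7 pos [ 0.6114 -0.0491  0.1124] y ang -1.3508 z [ 0.0016  0.0057 -1.    ] F [-2.07 -0.24 -0.9 ] w 0.0607 q [-0.4   0.43  0.52  1.66 -0.24  1.11 -1.16]
```

>>> {"name": "apply_moves", "arguments": {"deltas": [{"translation": [-0.0003,-0.003,-0.003],"turn": [-0.006,0.002,-0.004],"hand": 0.05},{"translation": [0,-0.001,-0.004],"turn": [0,0,0],"hand": 0.05},{"translation": [0,0,-0.002],"turn": [0,0,0],"hand": 0.05}]}}

```text
time: 10.0
ee_pos: [0.6109, -0.0536, 0.1023]
eef_rot: [0.994, 0.108, -0.001, 0.001]
ft_force: [0.1, 0.6, -1.7]
width: 0.0607
```

```bash
python3 st.py
```

```text
t 10.0 pos [ 0.6109 -0.0536  0.1023] y ang -1.3554 z [-0.0011 -0.0012 -1.    ] F [ 0.09  0.57 -1.69] w 0.0607 q [-0.39  0.45  0.52  1.67 -0.24  1.09 -1.16]
```

>>> {"name": "apply_moves", "arguments": {"deltas": [{"translation": [0,0.0018,-0.003],"turn": [0,0,0],"hand": 0.05},{"translation": [0,0,-0.003],"turn": [0,0,0],"hand": 0.05},{"translation": [0,0,-0.002],"turn": [0,0,0],"hand": 0.05}]}}

```text
time: 10.3
ee_pos: [0.6114, -0.0517, 0.0943]
eef_rot: [0.994, 0.107, -0.0, 0.001]
ft_force: [-0.0, 0.2, -1.4]
width: 0.0608
```

```bash
python3 st.py
```

```text
t 10.3 pos [ 0.6114 -0.0517  0.0943] y ang -1.3555 z [ 1.e-04 -1.e-03 -1.e+00] F [-0.04  0.21 -1.44] w 0.0608 q [-0.39  0.46  0.52  1.68 -0.25  1.07 -1.16]
```

>>> {"name": "apply_moves", "arguments": {"deltas": [{"translation": [0,0,-0.0015],"turn": [0,0,0],"hand": 0.05},{"translation": [0,0,-0.001],"turn": [0,0,0],"hand": 0.05},{"translation": [0,0,0],"turn": [0,0,0],"hand": 0.05}]}}

```text
time: 10.6
ee_pos: [0.612, -0.0517, 0.0923]
eef_rot: [0.994, 0.108, 0.001, 0.0]
ft_force: [0.2, -0.1, -1.0]
width: 0.061
```

```bash
python3 st.py
```

```text
t 10.6 pos [ 0.612  -0.0517  0.0923] y ang -1.3553 z [ 1.6e-03 -8.0e-04 -1.0e+00] F [ 0.2  -0.12 -0.99] w 0.061 q [-0.39  0.46  0.51  1.68 -0.25  1.07 -1.16]
```

>>> {"name": "apply_moves", "arguments": {"deltas": [{"translation": [-0.0008,0,-0.001],"turn": [0,0,0],"hand": 0.05},{"translation": [0,0,-0.001],"turn": [0,0,0],"hand": 0.05}]}}

```text
time: 10.8
ee_pos: [0.6126, -0.0516, 0.092]
eef_rot: [0.994, 0.108, 0.002, 0.0]
ft_force: [-1.9, 2.1, 10.2]
width: 0.0612
```

```bash
python3 st.py
```

```text
t 10.8 pos [ 0.6126 -0.0516  0.092 ] y ang -1.3553 z [ 4.9e-03 -3.0e-04 -1.0e+00] F [-1.89  2.14 10.22] w 0.0612 q [-0.39  0.46  0.51  1.68 -0.25  1.06 -1.16]
```

Contact (10 N) at exactly the expected nested height. Releasing.

>>> {"name": "apply_moves", "arguments": {"deltas": [{"translation": [0,0,0.0003],"turn": [0,0,0],"hand": 0.065},{"translation": [0,0,0],"turn": [0,0,0],"hand": 0.075},{"translation": [0,0,0],"turn": [0,0,0],"hand": 0.087},{"translation": [0,0,0],"turn": [0,0,0],"hand": 0.087},{"translation": [0,0,0],"turn": [0,0,0],"hand": 0.087}]}}

```text
time: 11.3
ee_pos: [0.6125, -0.0517, 0.0923]
eef_rot: [0.994, 0.107, 0.003, 0.0]
ft_force: [0.5, -0.6, 0.2]
width: 0.0847
```

```bash
python3 st.py
```

```text
t 11.3 pos [ 0.6125 -0.0517  0.0923] y ang -1.3554 z [ 5.1e-03 -3.0e-04 -1.0e+00] F [ 0.47 -0.64  0.21] w 0.0847 q [-0.39  0.46  0.51  1.68 -0.25  1.06 -1.16]
```

>>> {"name": "apply_moves", "arguments": {"deltas": [{"translation": [0,0,0.015],"turn": [0,0,0],"hand": 0.087},{"translation": [0,0,0.03],"turn": [0,0,0],"hand": 0.087},{"translation": [0,0,0.04],"turn": [0,0,0],"hand": 0.087},{"translation": [-0.01,0,0.03],"turn": [0,0,0],"hand": 0.087},{"translation": [-0.035,-0.008,0],"turn": [0,0,0],"hand": 0.087}]}}

```text
time: 11.8
ee_pos: [0.5677, -0.059, 0.2139]
eef_rot: [0.994, 0.108, 0.002, 0.001]
ft_force: [-1.0, -0.1, 0.4]
width: 0.0874
```

>>> {"name": "apply_moves", "arguments": {"deltas": [{"translation": [-0.04,-0.009,0],"turn": [0,0,0],"hand": 0.087},{"translation": [-0.04,-0.009,0],"turn": [0,0,0],"hand": 0.087},{"translation": [-0.03,-0.007,0],"turn": [0,0,0],"hand": 0.087},{"translation": [0,0,0],"turn": [0,0,0],"hand": 0.087}]}}

```text
time: 12.2
ee_pos: [0.4523, -0.0872, 0.2189]
eef_rot: [0.994, 0.107, 0.005, 0.001]
ft_force: [0.1, 0.6, 0.5]
width: 0.087
```

```bash
python3 st.py; python3 - <<'E'
from h import *
s=grab('scene','s5.png');x0,y0=230,150
g=cv2.resize(s[y0:y0+190,x0:x0+130],None,fx=3,fy=3,interpolation=2)
for z,c in((.089,(0,255,0)),(.0745,(0,255,255))):
    p=[proj('scene',[.611+.031*np.cos(a),-.0515+.031*np.sin(a),z]) for a in np.linspace(0,6.283,73)]
    cv2.polylines(g,[((np.array(p)+.5-[x0,y0])*3).astype(int)],True,c,1)
g=np.hstack([cv2.resize(s[y0:y0+190,x0:x0+130],None,fx=3,fy=3,interpolation=2),g])
cv2.imwrite('pics/c7.png',g)
E
```

```text
t 12.2 pos [ 0.4523 -0.0872  0.2189] y ang -1.3572 z [ 0.0107 -0.     -0.9999] F [0.14 0.59 0.53] w 0.087 q [-0.49 -0.07  0.57  1.93  0.04  1.25 -1.29]
```

View pics/c7.png

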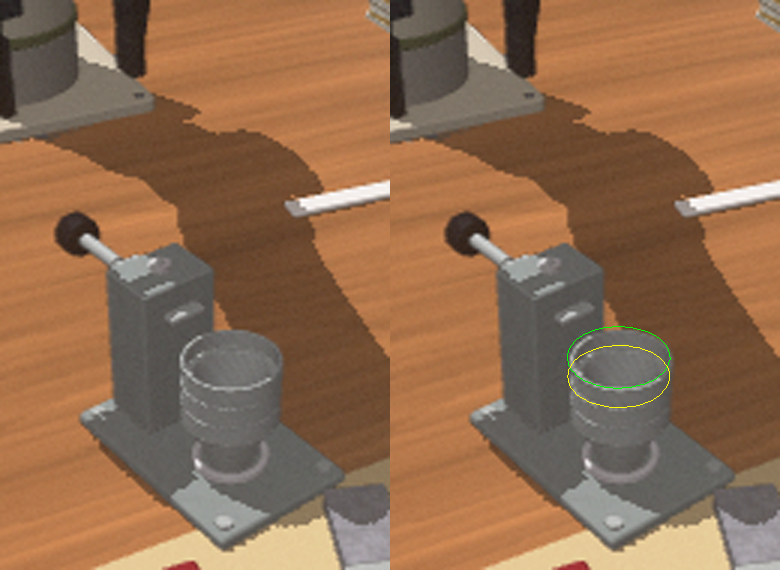

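The cup is nested: three evenly spaced, level lips, and the top rim matches the predicted 89 mm circle (right half, about (619,360)). The knob is still out at (77,233). Going down to pinch it.

>>> {"name": "apply_moves", "arguments": {"deltas": [{"translation": [-0.003,0,-0.04],"turn": [0,0.01,0],"hand": 0.087},{"translation": [0,0,-0.04],"turn": [0,0,0],"hand": 0.087},{"translation": [0,0,-0.025],"turn": [0,0,0],"hand": 0.087},{"translation": [0,0,-0.01],"turn": [0,0,0],"hand": 0.087}], "newtons": 40}}

```text
time: 12.65
ee_pos: [0.4563, -0.086, 0.106]
eef_rot: [0.994, 0.107, 0.007, 0.0]
ft_force: [-0.5, 1.2, 0.9]
width: 0.0874
```

```bash
python3 st.py
```

```text
t 12.65 pos [ 0.4563 -0.086   0.106 ] y ang -1.3555 z [ 0.013   0.001  -0.9999] F [-0.54  1.19  0.9 ] w 0.0874 q [-0.47  0.09  0.59  2.06 -0.06  0.99 -1.2 ]
```

>>> {"name": "apply_moves", "arguments": {"deltas": [{"translation": [-0.007,-0.0015,-0.012],"turn": [0,0.012,0],"hand": 0.087},{"translation": [-0.001,0,-0.002],"turn": [0,0,0],"hand": 0.06},{"translation": [0,0,0],"turn": [0,0,0],"hand": 0.05}]}}

```text
time: 12.95
ee_pos: [0.4492, -0.0877, 0.092]
eef_rot: [0.994, 0.108, -0.0, 0.0]
ft_force: [0.6, 1.0, 1.2]
width: 0.0779
```

```bash
python3 st.py
```

```text
t 12.95 pos [ 0.4492 -0.0877  0.092 ] y ang -1.3551 z [-2.e-04 -2.e-04 -1.e+00] F [0.61 0.97 1.2 ] w 0.0779 q [-0.47  0.11  0.59  2.08 -0.07  0.97 -1.19]
```

>>> {"name": "apply_moves", "arguments": {"deltas": [{"translation": [0,0,0],"turn": [0,0,0],"hand": 0.03},{"translation": [0,0,0],"turn": [0,0,0],"hand": 0.0},{"translation": [0,0,0],"turn": [0,0,0],"hand": 0.0},{"translation": [0,0,0],"turn": [0,0,0],"hand": 0.0},{"translation": [0,0,0],"turn": [0,0,0],"hand": 0.0}]}}

```text
time: 13.45
ee_pos: [0.4514, -0.0876, 0.0949]
eef_rot: [0.994, 0.108, 0.003, -0.0]
ft_force: [-0.2, -0.2, 0.2]
width: 0.0387
```

```bash
python3 st.py
```

```text
t 13.45 pos [ 0.4514 -0.0876  0.0949] y ang -1.3549 z [ 5.e-03  8.e-04 -1.e+00] F [-0.19 -0.18  0.17] w 0.0387 q [-0.47  0.1   0.59  2.08 -0.07  0.97 -1.19]
```

>>> {"name": "apply_moves", "arguments": {"deltas": [{"translation": [-0.002,0,-0.003],"turn": [0,0.004,0],"hand": 0.0},{"translation": [0,0,0],"turn": [0,0,0],"hand": 0.0},{"translation": [0,0,0],"turn": [0,0,0],"hand": 0.0}]}}

```text
time: 13.75
ee_pos: [0.4491, -0.0875, 0.0915]
eef_rot: [0.994, 0.108, 0.0, -0.0]
ft_force: [0.3, 0.2, 1.8]
width: 0.0268
```

```bash
python3 st.py
```

```text
t 13.75 pos [ 0.4491 -0.0875  0.0915] y ang -1.3548 z [ 6.e-04  9.e-04 -1.e+00] F [0.31 0.18 1.83] w 0.0268 q [-0.47  0.11  0.59  2.08 -0.07  0.97 -1.19]
```

Gripped. Pushing home.

>>> {"name": "apply_moves", "arguments": {"deltas": [{"translation": [0.0098,0.0021,0],"turn": [0,0,0],"hand": 0.0},{"translation": [0.0098,0.0021,0],"turn": [0,0,0],"hand": 0.0},{"translation": [0.0098,0.0021,0],"turn": [0,0,0],"hand": 0.0},{"translation": [0.0098,0.0021,0],"turn": [0,0,0],"hand": 0.0}]}}

```text
time: 14.15
ee_pos: [0.4869, -0.0792, 0.0914]
eef_rot: [0.994, 0.107, -0.003, -0.001]
ft_force: [-5.3, -0.4, 6.2]
width: 0.027
```

```bash
python3 st.py
```

```text
t 14.15 pos [ 0.4869 -0.0792  0.0914] y ang -1.3561 z [-0.0058  0.0022 -1.    ] F [-5.26 -0.4   6.15] w 0.027 q [-0.46  0.2   0.58  1.99 -0.13  0.99 -1.17]
```

>>> {"name": "apply_moves", "arguments": {"deltas": [{"translation": [0.005,0.0011,0],"turn": [0,0,0],"hand": 0.0},{"translation": [0.005,0.0011,0],"turn": [0,0,0],"hand": 0.0},{"translation": [0.001,0.0002,0],"turn": [0,0,0],"hand": 0.0}]}}

```text
time: 14.45
ee_pos: [0.4935, -0.0778, 0.0908]
eef_rot: [0.994, 0.107, -0.011, -0.002]
ft_force: [-3.5, 1.7, 8.7]
width: 0.0267
```

```bash
python3 st.py
```

```text
t 14.45 pos [ 0.4935 -0.0778  0.0908] y ang -1.3571 z [-0.0214  0.0023 -0.9998] F [-3.47  1.66  8.66] w 0.0267 q [-0.45  0.23  0.58  1.96 -0.15  1.01 -1.16]
```

>>> {"name": "apply_moves", "arguments": {"deltas": [{"translation": [0.004,0.001,0],"turn": [0,0,0],"hand": 0.0},{"translation": [0.003,0.0005,0],"turn": [0,0,0],"hand": 0.0}]}}

```text
time: 14.65
ee_pos: [0.4938, -0.0778, 0.0904]
eef_rot: [0.994, 0.106, -0.019, -0.004]
ft_force: [-16.9, 1.0, 16.6]
width: 0.0271
```

```bash
python3 st.py
```

```text
t 14.65 pos [ 0.4938 -0.0778  0.0904] y ang -1.3592 z [-0.0381  0.0032 -0.9993] F [-16.91   0.97  16.58] w 0.0271 q [-0.45  0.25  0.58  1.95 -0.16  1.03 -1.16]
```

At the stop (17 N, no more travel). Releasing and withdrawing.

>>> {"name": "apply_moves", "arguments": {"deltas": [{"translation": [0,0,0],"turn": [0,0,0],"hand": 0.04},{"translation": [0,0,0],"turn": [0,0,0],"hand": 0.087},{"translation": [0,0,0],"turn": [0,0,0],"hand": 0.087},{"translation": [0,0,0],"turn": [0,0,0],"hand": 0.087},{"translation": [0,0,0],"turn": [0,0,0],"hand": 0.087}]}}

```text
time: 15.15
ee_pos: [0.4947, -0.0777, 0.09]
eef_rot: [0.994, 0.106, -0.019, -0.003]
ft_force: [0.5, -0.4, -0.2]
width: 0.0591
```

>>> {"name": "apply_moves", "arguments": {"deltas": [{"translation": [0,0,0],"turn": [0,0,0],"hand": 0.087},{"translation": [-0.005,0,0.03],"turn": [0,0,0],"hand": 0.087},{"translation": [-0.01,0,0.045],"turn": [0,0,0],"hand": 0.087},{"translation": [-0.01,0.03,0.03],"turn": [0,0,0],"hand": 0.087},{"translation": [0,0.04,0],"turn": [0,0,0],"hand": 0.087}]}}

```text
time: 15.65
ee_pos: [0.468, -0.0112, 0.1981]
eef_rot: [0.995, 0.101, -0.02, -0.002]
ft_force: [1.6, 1.7, -0.0]
width: 0.0865
```

>>> {"name": "apply_moves", "arguments": {"deltas": [{"translation": [-0.01,0.04,0],"turn": [0,0,0],"hand": 0.087},{"translation": [-0.01,0.04,0],"turn": [0,0,0],"hand": 0.087},{"translation": [0,0.04,0],"turn": [0,0,0],"hand": 0.087},{"translation": [0,0,0],"turn": [0,0,0],"hand": 0.087},{"translation": [0,0,0],"turn": [0,0,0],"hand": 0.087}]}}

```text
time: 16.15
ee_pos: [0.4468, 0.1184, 0.2006]
eef_rot: [0.994, 0.104, -0.017, -0.004]
ft_force: [0.6, 0.1, -0.2]
width: 0.0872
```

```bash
python3 st.py; python3 - <<'E'
from h import *
t=grab('top','t6.png');s=grab('scene','s6.png')
cv2.imwrite('pics/c8.png',np.hstack([cv2.resize(t[170:300,300:420],(384,416)),cv2.resize(s[200:340,220:350],(386,416))]))
a=cv2.imread('pics/t0.png');hsv=cv2.cvtColor(t,cv2.COLOR_BGR2HSV);k=np.argwhere(hsv[245:285,350:378,2]<45);print('knob px',k.mean(0)[::-1]+[350,245])
d=cv2.absdiff(a,t).max(2)
for n,(u,v) in dict(beaker=(440,181),dish=(464,264),brush=(332,140),glue=(158,160),remover=(415,323),folder=(218,338)).items(): print(n,(d[v-20:v+20,u-20:u+20]>60).mean())
E
```

```text
t 16.15 pos [0.4468 0.1184 0.2006] y ang -1.3621 z [-0.0342  0.0044 -0.9994] F [ 0.64  0.11 -0.15] w 0.0872 q [-0.74  0.01  0.39  1.92 -0.02  1.25 -1.7 ]
knob px [359.98507463 258.32089552]
beaker 0.0
dish 0.0
brush 0.0
glue 0.0
remover 0.0
folder 0.44
```

View pics/c8.png

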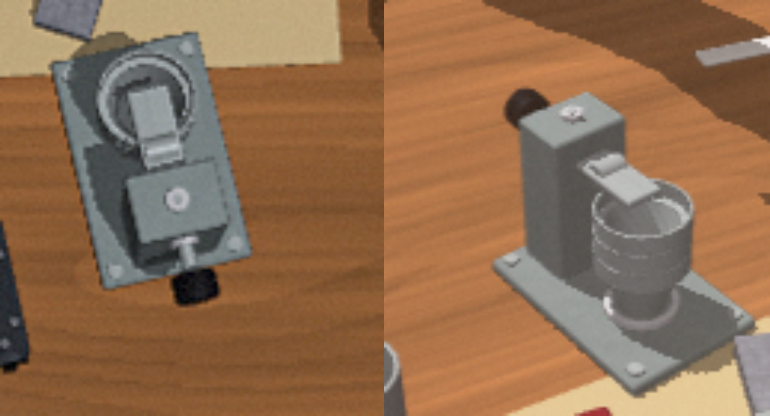

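The bolt is home (knob at top (360,258), as at the start), the tongue covers the three level cups, and the folder's tip is at the same scene-crop pixel as before. Its top-view difference comes from the arm hiding it.

```bash
python3 -c "
from bench import order; print(order.close_job())"
```

```text
the job is handed in; nothing more can be done
None
```

The job is done and handed in after about 16 s of robot time. I pulled the knob out 46 mm to its stop, then lowered the loose cup into the stack and let go once it touched. I then pushed the knob back in about 45 mm to its stop and drew the arm clear.

- **Cup:** it touched at about 10 N at the expected nested height. After release the pictures show three level, evenly spaced lips, with the top rim matching the predicted 89 mm circle to about 1 px.
- **Knob:** it is within about 1 px (2 mm) of where it started in the top view, with the tongue over the cups. When I pushed further, the force rose to 17 N with almost no movement.
- **Other things on the desk:** the beaker, dish, brush, glue and remover show no change in the top view. The folder check there failed because the arm was hiding it. In the scene view its tip is at the same pixel as earlier in the run, so I take it as not moved.

The pull ended with about 46 N of sideways force at the stop (roughly 58 N in all). That went through the fingers and stayed below the 120 N wrist limit.

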